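# Load a battery pack into the spring cradle under the parts shelf

## Task

Lift the black battery pack with the orange end off the spinning turntable and load it into the empty charging cradle under the shelf of small-parts bins, orange end in first: pass it over the cradle's lip, press back the spring contact and lower it so that it lies flat, held between the spring and the lip. The cradle's place along its rail is not known exactly, so feel for the spring, and never drive the spring contact back to its hard stop. Do not knock over or push away the jar, screwdriver or tape roll on the bench, or knock anything off the turntable.

Things in the scene. Friction and masses are not known exactly. Their poses are not given: they have to be found in the camera images.
- pack: Battery pack to be loaded: a black rectangular bar 140 long (its x), 36 wide (y), 34 high (z) mm, 0.3 to 0.5 kg, with an orange cap on its last 34 mm at the +x end. Origin: centre of its underside; z up. It lies flat on the turntable.
- pack_nose (a point): Centre of the pack's orange end face: 70 mm from the pack's origin along its x, 17 mm above its underside.
- turntable: Fixed foot of a passive turntable that spins freely at a touch: its wooden disc with an orange rim is 260 mm in diameter, its upper face 30 mm above the bench. Origin: on the axis, at bench height.
- bay_free: Empty charging bay, with a green lamp at its near end: an aluminium rail 60 mm wide, 12 mm high on the bench. Its x runs along the rail (rail from -50 to +220 mm), away from the robot and in under the shelf. Origin: on the centre line at bench height. On it is clamped a white cradle with an orange lip, anywhere from 10 mm before to 10 mm beyond its nominal place (not measured: find it by touch).
- lip_nominal (a point): Centre of the top edge of the cradle's orange lip, inner face, 48 mm above the bench, if the cradle stood at its nominal place: the true one is up to 10 mm nearer or farther along the bay's x. The lip is 26 mm wide, 8 mm thick and stands 12 mm above the cradle's bed (26 mm wide, top 36 mm above the bench).
- walls_nominal (a point): Middle between the near ends of the cradle's two side walls, 75 mm beyond the lip, at bed height, if the cradle stood at its nominal place. The walls' inner faces are 42 mm apart, run from here to 150 mm beyond the lip (flared mouth from 62 mm) and reach 76 mm above the bench.
- contact (a joint): Travel (m) of the brass spring plate at the cradle's far end, 0 at rest, grows when pressed back. Plate 34 mm wide, 40 to 90 mm above the bench, its face 124 mm beyond the lip at rest; pressed 16 mm, the pack just fits between it and the lip, and stays so when loaded. Pushes with 3 N at first, 8 N at 16 mm. Hard stop at 27 mm; never press beyond 24 mm.
- tier: Fixed shelf of parts bins over both bays, 340 mm wide (y), on four posts at its corners, its axes parallel to the bays'. Origin: at bench height, midway between the bays' origins. Clear height under it 100 mm. Its front edge is 33 mm along x; bins with orange fronts (front walls up to 188 mm, sides to 207 mm above the bench) stand right behind that edge.
- bay_busy: The other charging bay, 130 mm to one side of the empty one, with a red lamp and a pack already in it, all fixed. Origin as for the empty bay.
- lids_a: Stack of five steel jar lids, one piece, 54 mm in diameter, 30 mm high, loose on the turntable. Origin: centre of its underside.
- lids_b: Stack of three steel jar lids, one piece, 50 mm in diameter, 18 mm high, loose on the turntable. Origin: centre of its underside.
- capjar: Bystander: jar with orange cap, 64 mm in diameter, 90 mm high. Origin: centre of its underside.
- driver: Bystander: screwdriver lying on the bench.
- tape: Bystander: blue tape roll 70 mm in diameter, 24 mm high, lying flat.
Not all that is in view belongs to the job. Leave any white look-alike of the pack alone.

How it is judged:
At the end, for the whole second after the job is handed in: The pack rests in the empty bay's cradle, orange end in: underside 32 to 41 mm above the bench, flat within 0.08 rad, along the rail within 0.12 rad and 7 mm, at rest, with the spring contact held pressed 11 to 22 mm (value of joint contact between 0.011 and 0.022 m and z of pack in the frame of bay_free between 0.032 and 0.041 m and y of pack in the frame of bay_free between -0.007 and 0.007 m and x of pack_nose in the frame of bay_free above 0.12 m and angle between pack's own z axis and vertical below 0.08 rad and angle between the x axis of pack and the x axis of bay_free, either way round below 0.12 rad and linear speed of pack below 0.02 m/s); the robot touches nothing.
It fails at once if the spring contact is pressed beyond 24 mm, to its hard stop (value of joint contact above 0.0245 m).
It fails at once if a stack of lids falls off the turntable (height (world z) of any of lids_a, lids_b below 0.015 m).
It fails at once if a bystander on the bench is pushed away by more than 40 mm or the jar is knocked over (distance of any of capjar, driver, tape from where it was at the start of the episode above 0.04 m or angle between capjar's own z axis and vertical above 0.5 rad).
It also fails if it takes over 43 s, if anything falls off the work surface, if the arm or the gripper's body presses on something with over 40 N, if the wrist force passes 120 N, or if a joint passes its speed limit or range.

## Robot

A 7-joint arm with a two-finger parallel gripper is mounted at the origin on the work surface. World frame = base frame: x ahead of the robot, y to its left, z up, the work surface at z = 0. Lengths are in m, angles in rad, forces in N, time in s.
With the tool pointing down it reaches from about 0.4 to 0.875 m from the base axis. Payload 19.3 kg.
Tool frame: the origin (TCP) lies midway between the tips of the shut fingers; the grasp point (between the pads) lies 19 mm behind it (bot.pinch_z is the distance from the TCP to the grasp point, in m); z points along the fingers, y is the direction in which the jaws open and shut (so a half turn about z gives the same grasp; the last joint's range is limited). The gripper opens to 85 mm and grips with 20 to 120 N. Pads are 22 mm wide; open, the fingers measure 114 mm over their backs; the gripper's body (76 mm by 85 mm) begins 54 mm behind the grasp point. The pads swing forward as they close: fully open they stand 13 mm farther back than shut.
Start: joints at [-1.263, 0.521, -0.036, 1.599, 0.021, 1.021, -0.113], TCP at [0.231, 0.581, 0.231] pointing down, gripper open.
Joint ranges: [-2.91, 2.91], [-0.3, 2.13], [-1.5, 1.42], [0.17, 2.43], [-1.26, 4.41], [0.16, 1.93], [-2.52, 2.52]. Speed limits (rad/s): [1.89, 1.89, 2.39, 2.39, 3.01, 3.01, 3.01].

## Interface

Orientations are given as [roll, pitch, yaw] about the fixed x, y, z axes, in that order (R = Rz(yaw) Ry(pitch) Rx(roll)).
In Python, from workcell import bot gives the robot as it stands. The module is installed in compiled form; this text tells all that it offers.
- The arm moves only by the tool move_arm, never from a script. Its argument "moves" is text: rows parted by semicolons, each of 4 numbers parted by spaces: the shift along the tool's x, y, z in mm, then the turn about the tool's z in rad. In form: dx dy dz yaw; .... A call has exactly 10 rows; each row is the pose to reach, as a shift and turn from the pose commanded when the call began, along the tool's axes at that moment; what a row does not reach only later rows make up. A row lasts 1/12 s, in which the tool goes at most 41.7 mm and 7.16 degrees, less where a joint would pass 70% of its speed; a pose out of reach is approached as far as the arm can. A call with a gripper value outside its range is refused whole. "grip" is the opening, from 0 (shut) to 1 (fully open), set as the call begins (left out, the last holds). The fingers move at their own pace and stop on an object; "grip_force" is the grip in N (left out, the last holds). Time passes only in rows, so rows that repeat a pose let the fingers close, or fill a call up. It gives the time, the measured TCP pose, the force and the opening at its end, in the units of the state.
- bot.observe(): the state, without advancing time (a new reading comes with each control period).
- bot.grab_frame(name): name is "scene" or "top"; returns a dict with "frame" (384x512x3 uint8, red, green, blue), "z_map" (384x512 float32, m along the optical axis (not along the pixel's ray), 0 where there is no reading), "K" (3x3 intrinsics, pixels), "dist" ([k1, k2, p1, p2, k3] as OpenCV has them; the pictures are not rectified), "eye" and "attitude" of the camera in the world. Camera axes: x right, y up, looking along -z (the intrinsics and any distortion apply to the point x, -y, -z); pixel columns grow to the right and rows downward; lengths in m; the calibration is good to about 2 mm. A picture is of the moment at which its call begins.
- bot.job_done(): hands the job in, once; it reports no verdict.
Trained networks look in a picture, given as the dict that the camera call returned (one of the last four; its "shot" number tells which), for a name from the list of things; names that differ only in an ending like _2 or _b are one class to them, and where a whole thing is asked for, a point or a joint stands for the part that bears it (a point fixed in the world has none). Each returns a list of dicts, best first, with "conf" (0 to 1); they miss things now and then, are a little off and sometimes report something else, mostly with a low value. They report only what shows in the picture. A call takes as long as a camera call. They do not tell look-alikes from the thing itself.
- bot.search_frame(picture, label): "at" ([column, row] in pixels, amid what is visible of it).
- bot.pinpoint(picture, label): "at" ([column, row] in pixels: a listed point, or the origin of a listed thing).
The state is a dict: "clock": time; "qpos": joint angles; "qd": joint speeds; "joint_efforts": joint torques, N m; "position": TCP position; "tool_rot": TCP orientation; "force": force on the tool from outside, world axes, zero at the start; "moment": the same for the moment, N m; "grip_width": finger opening in m.
Only numpy, scipy, OpenCV 4.12 (cv2) and the standard library are available. Lean on these libraries where they do the work, as an engineer would, in place of code of your own. Each camera call takes 0.05 s, during which the arm holds its last target. There are 200 camera calls.

## Working session

There is one attempt and no reset: what is moved stays moved. The work goes in short steps, Python scripts to look and compute and a tool call to move; the robot and the scene stay as the last step left them, time stands still between calls to the robot, and variables do not carry over. Pictures are saved under pics/ and viewed, about 8 in all and at most 12, crops included, and the job is handed in when it is done.

Besides the shell and the picture viewer there is one more tool, called after "Emit:" as name(argument=value, ...), one argument or row to a line, values as JSON. move_arm: Moves the arm, as the interface text tells. Its arguments: {"type":"object","properties":{"moves":{"type":"string"},"grip":{"type":"number"},"grip_force":{"type":"number"}},"required":["moves"]}

```bash
mkdir -p pics; cat >h.py <<'E'
import numpy as np,cv2
from scipy.spatial.transform import Rotation as R
from workcell import bot
def rot(a):
    a=np.array(a,float)
    if a.shape==(3,3): return a
    return R.from_euler('xyz',a).as_matrix() if a.size==3 else R.from_quat(a).as_matrix()
def ray(p,uv):
    x=cv2.undistortPoints(np.array([[uv]],float),p['K'],np.array(p['dist'],float))[0,0]
    return rot(p['attitude'])@np.array([x[0],-x[1],-1.])
def at_z(p,uv,z):
    d=ray(p,uv);e=np.array(p['eye']);return e+d*(z-e[2])/d[2]
def at_depth(p,uv):
    u,v=[int(round(c)) for c in uv]
    w=p['z_map'][max(v-2,0):v+3,max(u-2,0):u+3];w=w[w>0]
    return np.array(p['eye'])+ray(p,uv)*(np.median(w) if w.size else np.nan)
def cloud(p):
    h,w=p['z_map'].shape
    g=np.stack(np.meshgrid(np.arange(w),np.arange(h)),-1).reshape(-1,1,2).astype(float)
    x=cv2.undistortPoints(g,p['K'],np.array(p['dist'],float))[:,0]
    d=np.c_[x[:,0],-x[:,1],-np.ones(len(x))]@rot(p['attitude']).T
    return (np.array(p['eye'])+d*p['z_map'].reshape(-1,1)).reshape(h,w,3)
def save(p,n,crop=None,s=1):
    f=p['frame']
    if crop: f=f[crop[1]:crop[3],crop[0]:crop[2]]
    cv2.imwrite('pics/'+n,cv2.resize(f[...,::-1],None,fx=s,fy=s))
E
python3 - <<'E'
from h import *
np.set_printoptions(precision=3,suppress=True)
print(bot.observe())
zs=dict(pack=.03,pack_nose=.047,turntable=0,bay_free=0,lip_nominal=.048,walls_nominal=.036,tier=0,bay_busy=0,lids_a=.03,lids_b=.03,capjar=0,driver=0,tape=0)
ims=[]
for n in('scene','top'):
    p=bot.grab_frame(n);ims.append(p['frame']);print(n,p['eye'],p['attitude'],p['K'][0])
    for k,z in zs.items():
        for r in bot.pinpoint(p,k)[:3]:
            print(k,round(r['conf'],2),np.round(r['at']),at_z(p,r['at'],z)[:2])
    save(p,n+'0.png',s=1.5)
E
```

```text
{'clock': 0.0, 'qpos': array([-1.263,  0.522, -0.036,  1.6  ,  0.021,  1.021, -0.113]), 'qd': array([ 0.001,  0.001,  0.   , -0.   ,  0.001,  0.001, -0.002]), 'joint_efforts': array([  0.   , -92.71 ,   1.98 , -36.993,   0.018,   0.008,  -0.   ]), 'position': array([0.23 , 0.581, 0.231]), 'tool_rot': array([-3.14 ,  0.   ,  2.764]), 'force': array([ 0.361, -0.177,  0.378]), 'moment': array([-0.056, -0.022, -0.014]), 'grip_width': 0.08563117978688257}
scene [0.853 0.61  1.163] [ 0.586 -0.003  2.587] [491.948   0.    264.068]
pack 0.92 [318. 303.] [0.502 0.298]
pack 0.84 [410. 264.] [0.235 0.339]
pack_nose 0.82 [442. 267.] [0.18  0.396]
pack_nose 0.8 [296. 316.] [0.57  0.303]
turntable 0.72 [314. 306.] [0.505 0.291]
turntable 0.63 [197. 169.] [ 0.555 -0.246]
bay_free 0.76 [198. 172.] [ 0.556 -0.234]
lip_nominal 0.88 [195. 159.] [ 0.555 -0.246]
lip_nominal 0.53 [297. 316.] [0.569 0.304]
walls_nominal 0.71 [273. 294.] [0.583 0.222]
bay_busy 0.76 [212. 204.] [ 0.574 -0.111]
bay_busy 0.38 [282. 214.] [0.426 0.019]
lids_a 0.68 [336. 338.] [0.514 0.394]
lids_a 0.55 [273. 292.] [0.58  0.216]

[... 325 characters left out ...]
0.028  1.131] [ 0.181  0.033 -1.592] [427.51    0.    260.887]
pack 0.83 [139. 295.] [0.217 0.321]
pack 0.63 [151. 188.] [0.495 0.296]
pack_nose 0.97 [155. 160.] [0.567 0.282]
pack_nose 0.77 [117. 311.] [0.179 0.373]
turntable 0.98 [158. 187.] [0.505 0.285]
bay_free 0.92 [356. 163.] [ 0.556 -0.256]
lip_nominal 0.65 [357. 161.] [ 0.549 -0.249]
walls_nominal 0.59 [360. 132.] [ 0.633 -0.264]
bay_busy 0.59 [304. 159.] [ 0.57  -0.115]
lids_a 0.86 [114. 181.] [0.518 0.398]
lids_a 0.81 [180. 157.] [0.578 0.22 ]
lids_b 0.86 [114. 181.] [0.518 0.398]
lids_b 0.81 [180. 157.] [0.578 0.22 ]
capjar 0.93 [407. 212.] [ 0.417 -0.383]
driver 0.6 [352. 228.] [ 0.379 -0.235]
tape 0.77 [263. 213.] [0.424 0.   ]
```

View pics/scene0.png

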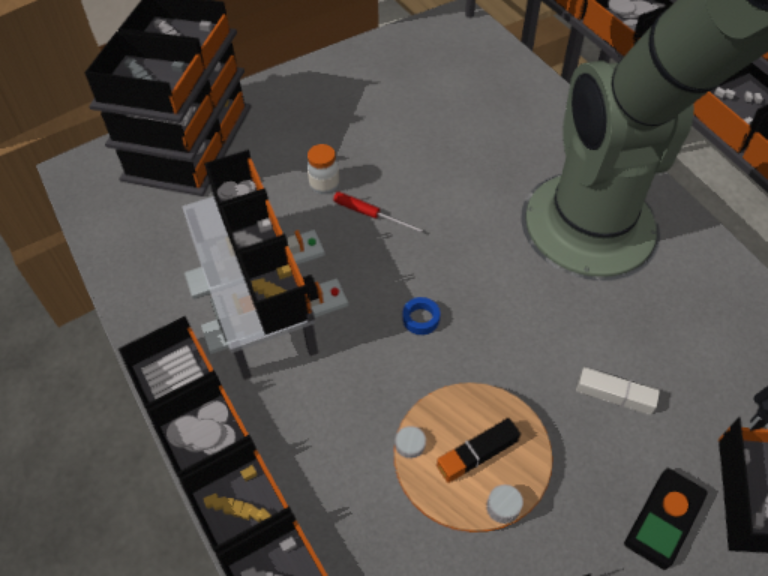

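View pics/top0.png

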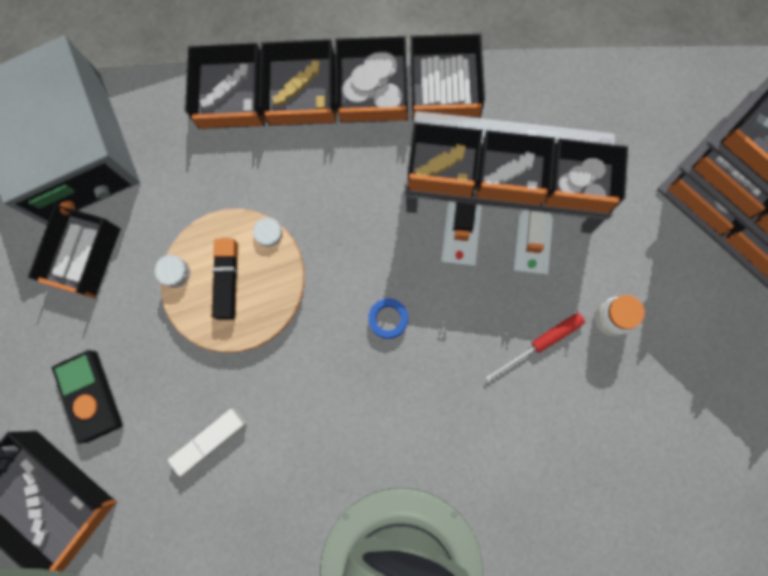

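The pack is at about (225,280) in the top view, orange end pointing away. The free bay (green lamp) is at (535,250), with bystanders in front of it. The white look-alike is at (205,442). Next I'll measure the pack, rail and lip precisely from depth.

```bash
python3 - <<'E'
from h import *
np.set_printoptions(precision=4,suppress=True)
for n in('scene','top'):
    p=bot.grab_frame(n);C=cloud(p);f=p['frame'].astype(int)
    print(n,bot.observe()['clock'])
    m=(abs(C[...,2]-.064)<.006)&(np.hypot(C[...,0]-.505,C[...,1]-.288)<.1)
    q=C[m][:,:2].astype(np.float32);print('pack rect',m.sum(),cv2.minAreaRect(q), q.mean(0))
    o=m&(f[...,0]>150)&(f[...,2]<90);print('orange',o.sum(),C[o].mean(0))
    # rails: top at 12mm
    b=(C[...,0]>.45)&(C[...,0]<.66)&(C[...,1]>-.34)&(C[...,1]<-.05)
    m=b&(abs(C[...,2]-.012)<.005)
    k,l,st,ce=cv2.connectedComponentsWithStats(m.astype(np.uint8))
    for i in range(1,k):
        if st[i,4]>60: print('rail',st[i,4],cv2.minAreaRect(C[l==i][:,:2].astype(np.float32)))
    for z0,z1,t in((.04,.056,'lipZ'),(.03,.04,'bedZ')):
        m=b&(C[...,2]>z0)&(C[...,2]<z1)&(C[...,1]<-.18)
        if m.sum()>4: print(t,m.sum(),C[m].min(0),C[m].max(0),C[m].mean(0))
    o=b&(f[...,0]-f[...,2]>60)&(C[...,2]<.06)&(C[...,1]<-.18)
    print('orange lip',o.sum(),C[o].mean(0),C[o].min(0),C[o].max(0))
    m=b&(f[...,1]-f[...,0]>40); print('green',m.sum(),C[m].mean(0))
    m=(f[...,0]-f[...,2]>60)&(C[...,2]>.11)&(C[...,2]<.186)&(C[...,1]<.03)&(C[...,1]>-.4)&(C[...,0]<.68)&(C[...,0]>.5)
    q=C[m];
    if len(q)>50:
        for _ in range(3):
            a=np.polyfit(q[:,1],q[:,0],1);r=q[:,0]-np.polyval(a,q[:,1]);q=q[abs(r)<2*r.std()]
        print('front x=',a,'std',r.std(),len(q),q.min(0),q.max(0))
    if n=='top':save(p,'top_bay.png',(270,80,440,230),4)
E
```

```text
scene 1.45
pack rect 976 ((0.4997732639312744, 0.33202752470970154), (0.11046042293310165, 0.142131045460701), 89.09001922607422) [0.503  0.3063]
orange 192 [0.5536 0.2948 0.0637]
rail 224 ((0.5319725871086121, -0.24587367475032806), (0.06336299329996109, 0.061792898923158646), 83.66136169433594)
rail 294 ((0.5544261336326599, -0.11693993210792542), (0.0648503303527832, 0.06681928038597107), 80.28646850585938)
lipZ 27 [ 0.5363 -0.2621  0.0416] [ 0.5539 -0.2353  0.0536] [ 0.5421 -0.2459  0.0469]
bedZ 58 [ 0.5397 -0.2638  0.0302] [ 0.5665 -0.2322  0.0396] [ 0.5534 -0.2472  0.0349]
orange lip 28 [ 0.5429 -0.2427  0.0401] [ 0.5378 -0.2577  0.0153] [ 0.5466 -0.234   0.0502]
green 14 [ 0.518  -0.2427  0.0172]
front x= [0.2497 0.6596] std 0.019411307841231292 309 [ 0.5723 -0.3536  0.1288] [ 0.6738 -0.0255  0.1859]
top 1.5
pack rect 865 ((0.49990421533584595, 0.3319534957408905), (0.11125347018241882, 0.14123381674289703), 89.17942810058594) [0.4997 0.3053]
orange 137 [0.5503 0.2934 0.0645]
rail 545 ((0.5779340267181396, -0.1214536726474762), (0.06075728312134743, 0.11233892291784286), 81.56558990478516)
rail 610 ((0.5585882663726807, -0.2510679066181183), (0.06304042786359787, 0.1141301766037941), 79.92073822021484)
lipZ 51 [ 0.5366 -0.3393  0.04  ] [ 0.5966 -0.2349  0.0508] [ 0.5481 -0.2516  0.0459]
bedZ 225 [ 0.5365 -0.3399  0.0304] [ 0.6068 -0.235   0.0399] [ 0.5767 -0.2553  0.0359]
orange lip 44 [ 0.5404 -0.2473  0.0419] [ 0.5366 -0.2583  0.0202] [ 0.5458 -0.2356  0.0507]
green 18 [ 0.5175 -0.2443  0.0173]
front x= [0.1751 0.6327] std 0.006812899710280001 966 [ 0.5722 -0.3509  0.1281] [ 0.6356 -0.0318  0.1859]
```

View pics/top_bay.png

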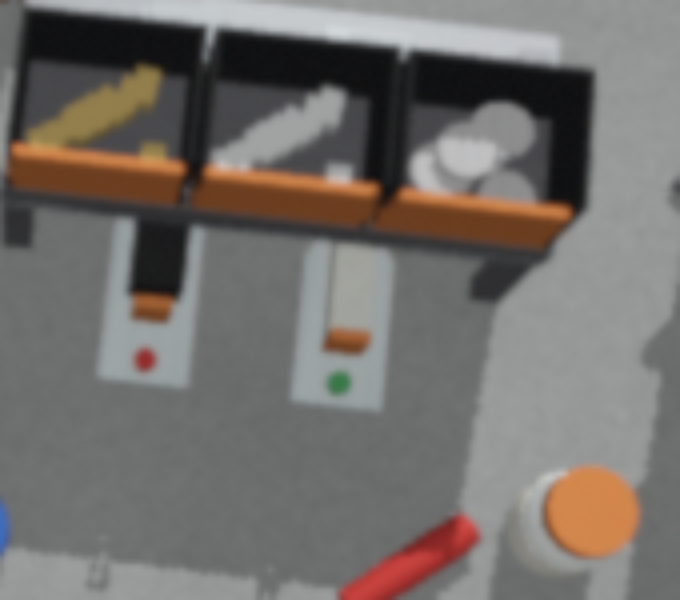

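```bash
cat >>h.py <<'E'
def delta(t,yaw):
    s=bot.observe();Rm=rot(s['tool_rot']);d=Rm.T@(np.array(t)-s['position'])*1000
    y=np.arctan2(Rm[1,0],Rm[0,0]);w=-((yaw-y+np.pi)%(2*np.pi)-np.pi)
    return np.round(d,1),round(w,3)
def pack(p,box,zr):
    C=cloud(p);m=(C[...,2]>zr[0])&(C[...,2]<zr[1])&(C[...,0]>box[0])&(C[...,0]<box[1])&(C[...,1]>box[2])&(C[...,1]<box[3])
    k,l,st,_=cv2.connectedComponentsWithStats(m.astype(np.uint8));i=1+np.argmax(st[1:,4])
    return cv2.minAreaRect(C[l==i][:,:2].astype(np.float32)),np.median(C[l==i][:,2])
E
python3 - <<'E'
from h import *
for n in('scene','top'):
    print(pack(bot.grab_frame(n),(.4,.6,.22,.36),(.056,.072)))
E
```

```text
(((0.49927854537963867, 0.29605376720428467), (0.038638848811388016, 0.14227518439292908), 89.49160766601562), np.float64(0.06339114981551353))
(((0.499490350484848, 0.29482728242874146), (0.039004527032375336, 0.14139287173748016), 89.96626281738281), np.float64(0.06406292453222917))
```

```bash
python3 - <<'E'
from h import *
print(delta((.4263,.2953,.100),3.137))
E
```

```text
(array([-287.3, -193.3,  131.3]), np.float64(-0.373))
```

Emit:
move_arm(
  moves="-32 -21 14 -0.05; -64 -43 29 -0.1; -96 -64 44 -0.15; -128 -86 58 -0.2; -160 -107 73 -0.25; -192 -129 88 -0.3; -224 -150 102 -0.35; -256 -172 117 -0.373; -287.3 -193.3 131.3 -0.373; -287.3 -193.3 131.3 -0.373",
  grip=1,
)

```text
clock: 2.43
position: [0.4295, 0.2877, 0.0979]
tool_rot: [-3.137, -0.001, 3.129]
force: [0.9, -1.6, 0.0]
grip_width: 0.0855
```

```bash
python3 - <<'E'
from h import *
s=bot.observe();print(s['position'],s['tool_rot'],s['qpos'])
print(delta((.4263,.2953,.031),3.137))
p=bot.grab_frame('scene');print(pack(p,(.4,.6,.22,.36),(.056,.072)))
save(p,'pre.png',(220,210,420,370),3)
E
```

```text
[0.4295167  0.28765966 0.09786544] [-3.13687106e+00 -8.63826750e-04  3.12853846e+00] [-0.6344877   0.54840533 -0.09656798  1.98664587  0.09241962  0.61442775
  0.76499561]
(array([ 3.3,  7.9, 66.8]), np.float64(-0.008))
(((0.4998437464237213, 0.29582008719444275), (0.03914834186434746, 0.14168761670589447), 89.33386993408203), np.float64(0.06369852525061737))
```

View pics/pre.png

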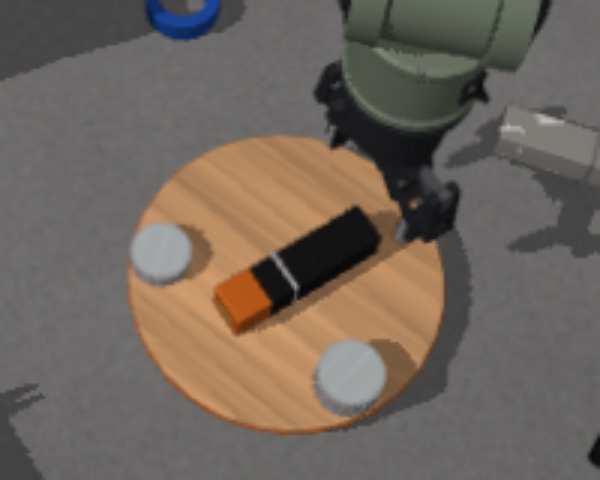

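The gripper is above the rear end of the pack, and the table is still. I'll check whether the arm has settled.

```bash
python3 - <<'E'
from h import *
s=bot.observe();print(s['clock'],s['position'],s['tool_rot'],abs(s['qd']).max())
print(delta((.427,.2955,.031),3.137))
E
```

```text
2.4833 [0.42796954 0.29123725 0.09888638] [-3.13902716e+00 -9.75490962e-04  3.13059402e+00] 0.07076544757865581
(array([ 1. ,  4.4, 67.9]), np.float64(-0.006))
```

Emit:
move_arm(
  moves="-0.7 0 0 0; -0.7 0 0 0; -0.7 0 20 0; -0.7 0 40 0; -0.7 0 55 0; -0.7 0 64 0; -0.7 0 69 0; -0.7 0 69 0; -0.7 0 69 0; -0.7 0 69 0",
)

```text
clock: 3.32
position: [0.4273, 0.2957, 0.0318]
tool_rot: [3.141, 0.001, 3.137]
force: [-0.1, 0.3, 0.1]
grip_width: 0.0853
```

```bash
python3 - <<'E'
from h import *
s=bot.observe();print(s['clock'],s['position'],s['tool_rot'],s['force'])
print(pack(bot.grab_frame('scene'),(.45,.6,.22,.36),(.056,.072)))
E
```

```text
3.3167 [0.42731706 0.29571293 0.03180629] [3.14084359e+00 9.13117695e-04 3.13689010e+00] [-0.14366662  0.30998531  0.06637442]
(((0.5100865960121155, 0.29597553610801697), (0.03846285119652748, 0.1200244203209877), 89.04460906982422), np.float64(0.06350745955793957))
```

Emit:
move_arm(
  moves="0 0 0 0; 0 0 0 0; 0 0 0 0; 0 0 0 0; 0 0 0 0; 0 0 0 0; 0 0 0 0; 0 0 0 0; 0 0 0 0; 0 0 0 0",
  grip=0,
  grip_force=110,
)

```text
clock: 4.2
position: [0.4271, 0.2954, 0.0315]
tool_rot: [3.141, 0.0, 3.137]
force: [-3.3, -0.6, 13.1]
grip_width: 0.0342
```

Emit:
move_arm(
  moves="0 0 -3 0; 0 0 -8 0; 0 0 -15 0; 0 0 -25 0; 0 0 -35 0; 0 0 -45 0; 0 0 -55 0; 0 0 -60 0; 0 0 -60 0; 0 0 -60 0",
)

```text
clock: 5.03
position: [0.4271, 0.2953, 0.0912]
tool_rot: [3.141, 0.0, 3.137]
force: [0.2, -0.4, -4.5]
grip_width: 0.034
```

```bash
python3 - <<'E'
from h import *
s=bot.observe();print(s['clock'],s['position'],s['tool_rot'],s['force'],s['moment'],s['grip_width'])
p=bot.grab_frame('scene');C=cloud(p)
m=(C[...,2]>.085)&(C[...,2]<.15)&(C[...,0]>.45)&(C[...,0]<.6)&(C[...,1]>.27)&(C[...,1]<.32)
q=C[m];a=np.polyfit(q[:,0],q[:,2],1);print(m.sum(),a,q.min(0),q.max(0),pack(p,(.45,.6,.22,.36),(.08,.15)))
save(p,'lift.png',(220,210,420,370),3)
E
```

```text
5.0333 [0.42705389 0.29529537 0.09122992] [3.14127173e+00 3.69596888e-04 3.13668709e+00] [ 0.18365288 -0.43842718 -4.51816823] [0.01908076 0.23541163 0.06458824] 0.03403079566519096
967 [-0.02840753  0.1336205 ] [0.45011844 0.27677606 0.08820029] [0.57066434 0.31496284 0.12954802] (((0.5103838443756104, 0.2958694398403168), (0.03807626664638519, 0.12056513130664825), 89.93315124511719), np.float64(0.12214410208909343))
```

View pics/lift.png

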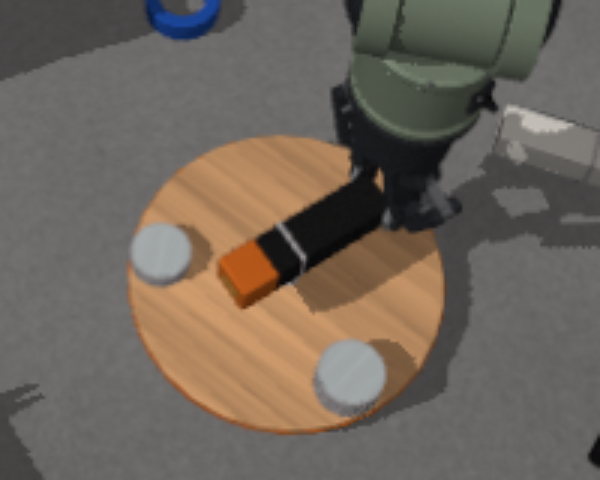

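```bash
python3 - <<'E'
from h import *
np.set_printoptions(precision=4,suppress=True)
for n in('top','scene'):
    p=bot.grab_frame(n);C=cloud(p);f=p['frame'].astype(int)
    m=(f[...,0]-f[...,2]>60)&(C[...,2]>.175)&(C[...,2]<.195)&(C[...,1]<.02)&(C[...,1]>-.38)&(C[...,0]<.66)&(C[...,0]>.55)
    q=C[m]
    for _ in range(6):
        a=np.polyfit(q[:,1],q[:,0],1);r=q[:,0]-np.polyval(a,q[:,1]);q=q[abs(r)<max(.003,1.8*r.std())]
    print(n,'front',a,r.std(),len(q),q.min(0),q.max(0))
    # free rail edges: rail top pixels, per-slice left/right extents
    b=(C[...,0]>.5)&(C[...,0]<.6)&(C[...,1]>-.31)&(C[...,1]<-.19)&(abs(C[...,2]-.012)<.004)
    q=C[b][:,:2]
    for x in np.arange(.505,.60,.015):
        s=q[abs(q[:,0]-x)<.0075]
        if len(s)>10: print(round(x,3),s[:,1].min(),s[:,1].max(),(s[:,1].min()+s[:,1].max())/2)
print(delta((.410,0.03,.085),3.137),delta((.425,-.231,.0565),3.137-.145))
E
```

```text
top front [0.1558 0.6276] 0.001314577849391538 438 [ 0.5722 -0.3502  0.175 ] [ 0.625  -0.032   0.1925]
0.505 -0.27411567386233415 -0.2126018064243192 -0.24335874014332667
0.52 -0.27506594747292146 -0.2150575541058856 -0.2450617507894035
0.535 -0.2786929566053232 -0.21600025875020828 -0.24734660767776576
0.55 -0.2792512454961183 -0.21911484123802996 -0.24918304336707414
0.565 -0.2835415612665529 -0.22010778267174486 -0.25182467196914887
0.58 -0.28470910116187453 -0.22366056118531055 -0.25418483117359253
0.595 -0.2875592351439449 -0.22496010375132933 -0.2562596694476371
scene front [0.1542 0.6294] 0.0016050516942905362 179 [ 0.5734 -0.3542  0.175 ] [ 0.6245 -0.0283  0.1931]
0.505 -0.27349724919113083 -0.21192670185006968 -0.24271197552060025
0.52 -0.2757666554451945 -0.21268497368761274 -0.24422581456640363
0.535 -0.25622777339451774 -0.2140595898891876 -0.23514368164185268
0.55 -0.2416076675172667 -0.2173013181879121 -0.2294544928525894
0.565 -0.24126998675956546 -0.21942062175414045 -0.23034530425685296
(array([  15.5, -265.2,    5.7]), np.float64(-0.0)) (array([  -0.8, -526.1,   34.3]), np.float64(0.145))
```

Emit:
move_arm(
  moves="6 -10 0 0; 14 -30 0 0; 18 -60 0 0; 18 -96 0 0; 18 -132 0 0; 18 -168 0 0; 18 -204 4 0; 18 -240 8 0; 18 -276 12 0.03; 18 -312 16 0.06",
)

```text
clock: 6.02
position: [0.407, -0.0183, 0.0746]
tool_rot: [-3.142, -0.0, 3.076]
force: [2.2, -0.2, -4.8]
grip_width: 0.0343
```

```bash
python3 - <<'E'
from h import *
s=bot.observe();print(s['clock'],s['position'],s['tool_rot'],s['qd'].round(2))
E
```

```text
6.0167 [ 0.40699898 -0.01828625  0.07459841] [-3.14157152e+00 -4.00686374e-04  3.07589735e+00] [ 1.02  0.11  0.06  0.01  0.01 -0.14  0.69]
```

Emit:
move_arm(
  moves="-3 -32 3 0.015; -6 -64 6 0.03; -9 -96 9 0.045; -12 -128 12 0.06; -16 -160 15 0.07; -22 -186 18 0.08; -27 -204 18.7 0.087; -30 -212 18.7 0.087; -30 -212 18.7 0.087; -30 -212 18.7 0.087",
)

```text
clock: 6.85
position: [0.4235, -0.2295, 0.056]
tool_rot: [3.141, -0.001, 2.99]
force: [0.5, 0.2, -3.5]
grip_width: 0.0342
```

```bash
python3 - <<'E'
from h import *
np.set_printoptions(precision=4,suppress=True)
s=bot.observe();print(s['clock'],s['position'],s['tool_rot'],s['force'],s['qpos'])
p=bot.grab_frame('top');C=cloud(p)
m=(C[...,2]>.07)&(C[...,2]<.11)&(C[...,0]>.47)&(C[...,0]<.59)&(C[...,1]>-.29)&(C[...,1]<-.2)
q=C[m];A=np.c_[q[:,:2],np.ones(len(q))];c=np.linalg.lstsq(A,q[:,2],rcond=None)[0];print(m.sum(),c,q.min(0),q.max(0),c@[.44,-.233,1],c@[.57,-.253,1])
print(pack(p,(.45,.6,-.3,-.19),(.07,.11)))
O=np.array([.5517,-.2495]);u=np.array([.9885,-.1514]);n=np.array([.1514,.9885])
r=pack(p,(.45,.6,-.3,-.19),(.07,.11))[0][0]-O;print('bay',r@u,r@n,'tool',(s['position'][:2]-O)@u,(s['position'][:2]-O)@n)
save(p,'prebay.png',(270,80,440,230),4)
E
```

```text
6.85 [ 0.4235 -0.2295  0.056 ] [ 3.1411 -0.0006  2.99  ] [ 0.4738  0.244  -3.4709] [ 0.4662  0.5859 -0.1214  2.0946  0.1477  0.4696  1.6521]
92 [ 0.4575 -0.1108 -0.1927] [ 0.5289 -0.2899  0.0701] [ 0.5893 -0.2263  0.1099] 0.03441273858450794 0.09610677251887603
(((0.549811601638794, -0.23123975098133087), (0.014033244922757149, 0.040486857295036316), 58.03944778442383), np.float64(0.08710761243032339))
bay -0.00463128348147866 0.017764352643067843 tool -0.12976099175826966 0.0003266957100245583
```

View pics/prebay.png

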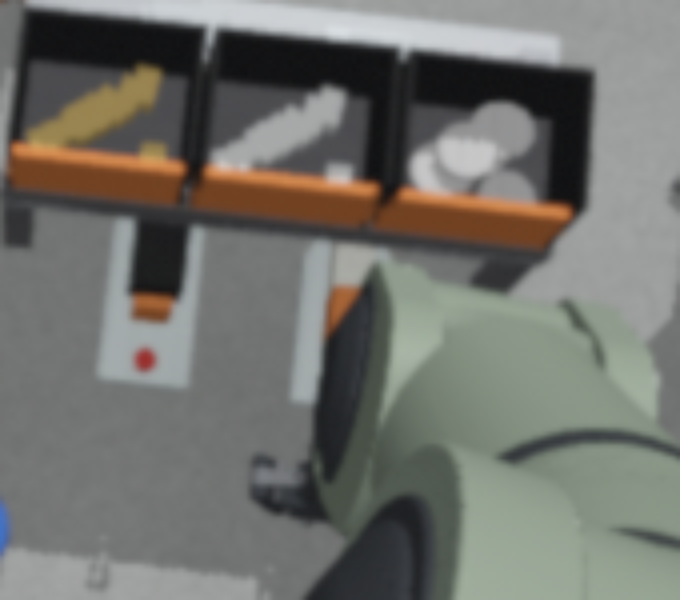

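The arm hides most of the pack from the top camera; only the nose shows, at (340,300), in line with the cradle. I'll measure the pack from the scene camera instead.

```bash
python3 - <<'E'
from h import *
np.set_printoptions(precision=4,suppress=True)
p=bot.grab_frame('scene');C=cloud(p)
O=np.array([.5517,-.2495]);u=np.array([.9885,-.1514]);n=np.array([.1514,.9885])
B=np.stack([(C[...,:2]-O)@u,(C[...,:2]-O)@n,C[...,2]],-1)
m=(B[...,2]>.078)&(B[...,2]<.1)&(B[...,0]>-.115)&(B[...,0]<.03)&(abs(B[...,1])<.04)
q=B[m];print(m.sum(),q.min(0),q.max(0),cv2.minAreaRect(q[:,:2].astype(np.float32)))
t=q[abs(q[:,1])<.012];print(len(t),np.polyfit(t[:,0],t[:,2],1))
for x in np.arange(-.11,.02,.02):
    s=q[abs(q[:,0]-x)<.01]
    if len(s)>5:print(round(x,3),np.percentile(s[:,1],[2,98]),np.median(s[:,2]))
save(p,'prebay_s.png',(110,80,290,230),4)
E
```

```text
507 [-0.1144 -0.0181  0.078 ] [0.0114 0.0245 0.0945] ((-0.05145767331123352, 0.003361763432621956), (0.12585557997226715, 0.041638948023319244), 0.6384191513061523)
295 [-0.0069  0.0873]
-0.11 [-0.0141  0.022 ] 0.08719358319314408
-0.09 [-0.0157  0.0216] 0.08698913263878427
-0.07 [-0.0132  0.0229] 0.08797797698258347
-0.05 [-0.0156  0.0215] 0.0872023231241561
-0.03 [-0.0144  0.0231] 0.08710820831208821
-0.01 [-0.0158  0.0221] 0.08702805581438788
0.01 [-0.015  0.023] 0.0868783007407643
```

View pics/prebay_s.png

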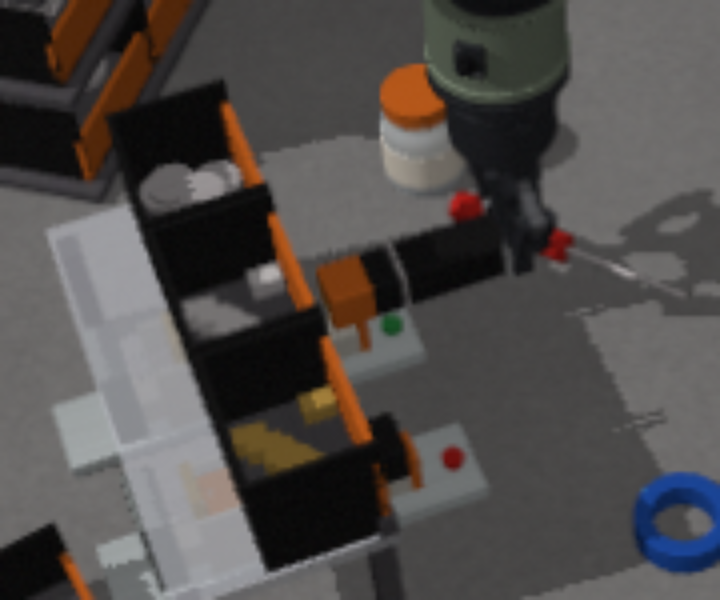

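The pack is level and aligned, about 2 mm to the left of the rail's centre line as this camera sees it. I'll advance with a small correction.

Emit:
move_arm(
  moves="-8 -1.5 0 0; -18 -1.5 0 0; -28 -1.5 0 0; -38 -1.5 0 0; -48 -1.5 0 0; -57 -1.5 0 0; -66 -1.5 0 0; -75 -1.5 0 0; -82 -1.5 0 0; -85 -1.5 0 0",
)

```text
clock: 7.78
position: [0.5086, -0.2446, 0.0562]
tool_rot: [3.142, 0.0, 2.99]
force: [-0.6, 0.1, -3.7]
grip_width: 0.0341
```

```bash
cat >>h.py <<'E'
O=np.array([.5517,-.2495]);u=np.array([.9885,-.1514]);n=np.array([.1514,.9885])
def bay():
    s=bot.observe();d=s['position'][:2]-O;f=s['force'][:2]
    print(round(s['clock'],2),'bay x,y,z mm',np.round([d@u*1e3,d@n*1e3,s['position'][2]*1e3],1),'F along,lat,z',np.round([f@u,f@n,s['force'][2]],1),'M',s['moment'].round(2),'rot',s['tool_rot'].round(3))
E
python3 -c "
from h import *
bay()"
```

```text
7.78 bay x,y,z mm [-43.4  -1.6  56.2] F along,lat,z [-0.6  0.1 -3.7] M [0.07 0.35 0.07] rot [3.142 0.    2.99 ]
```

Emit:
move_arm(
  moves="-2 0 0 0; -4 0 0 0; -6 0 0 0; -8 0 0 0; -10 0 0 0; -11 0 0 0; -12 0 0 0; -12 0 0 0; -12 0 0 0; -12 0 0 0",
)

```text
clock: 8.62
position: [0.5192, -0.2463, 0.0563]
tool_rot: [-3.142, -0.0, 2.99]
force: [-0.5, -0.1, -3.1]
grip_width: 0.0342
```

```bash
python3 -c "
from h import *
bay()"
```

```text
8.62 bay x,y,z mm [-32.6  -1.8  56.3] F along,lat,z [-0.5 -0.2 -3.1] M [0.03 0.27 0.02] rot [-3.142 -0.     2.99 ]
```

Emit:
move_arm(
  moves="-1 0 0 0; -2 0 0 0; -3 0 0 0; -3 0 0 0; -3 0 0 0; -4 0 0 0; -5 0 0 0; -5 0 0 0; -5 0 0 0; -5 0 0 0",
)

```text
clock: 9.45
position: [0.5242, -0.2471, 0.0563]
tool_rot: [-3.142, -0.0, 2.99]
force: [0.2, 0.3, -4.3]
grip_width: 0.0344
```

```bash
python3 -c "
from h import *
bay()"
```

```text
9.45 bay x,y,z mm [-27.5  -1.7  56.3] F along,lat,z [ 0.2  0.4 -4.3] M [0.06 0.31 0.03] rot [-3.142 -0.     2.99 ]
```

Emit:
move_arm(
  moves="-1 0 0 0; -2 0 0 0; -3 0 0 0; -3 0 0 0; -3 0 0 0; -4 0 0 0; -4 0 0 0; -4 0 0 0; -4 0 0 0; -4 0 0 0",
)

```text
clock: 10.28
position: [0.5282, -0.2476, 0.0563]
tool_rot: [3.142, -0.0, 2.99]
force: [-1.1, 0.7, -4.1]
grip_width: 0.0342
```

```bash
python3 -c "
from h import *
bay()"
```

```text
10.28 bay x,y,z mm [-23.5  -1.7  56.3] F along,lat,z [-1.2  0.6 -4.1] M [ 0.02  0.32 -0.01] rot [ 3.142 -0.     2.99 ]
```

Emit:
move_arm(
  moves="-1 0 0 0; -2 0 0 0; -3 0 0 0; -3 0 0 0; -3 0 0 0; -3 0 0 0; -3 0 0 0; -3 0 0 0; -3 0 0 0; -3 0 0 0",
)

```text
clock: 11.12
position: [0.5311, -0.2481, 0.0563]
tool_rot: [-3.142, -0.0, 2.99]
force: [-3.7, 1.2, -4.6]
grip_width: 0.0338
```

```bash
python3 -c "
from h import *
bay()"
```

```text
11.12 bay x,y,z mm [-20.5  -1.7  56.3] F along,lat,z [-3.9  0.6 -4.6] M [0.14 1.11 0.  ] rot [-3.142 -0.     2.99 ]
```

Emit:
move_arm(
  moves="-2 0 0 0; -4 0 0 0; -6 0 0 0; -8 0 0 0; -10 0 0 0; -11 0 0 0; -12 0 0 0; -12 0 0 0; -12 0 0 0; -12 0 0 0",
)

```text
clock: 11.95
position: [0.5426, -0.2499, 0.0561]
tool_rot: [3.142, -0.001, 2.99]
force: [-6.9, 1.4, -2.9]
grip_width: 0.034
```

```bash
python3 -c "
from h import *
bay();bot.grab_frame('scene');bay();bot.grab_frame('top');bay()"
```

```text
11.95 bay x,y,z mm [-9.  -1.7 56.1] F along,lat,z [-7.1  0.3 -2.9] M [ 0.35  1.59 -0.  ] rot [ 3.142e+00 -1.000e-03  2.990e+00]
12.0 bay x,y,z mm [-9.  -1.8 56.1] F along,lat,z [-7.4  0.5 -4. ] M [ 0.28  1.67 -0.04] rot [ 3.142e+00 -1.000e-03  2.990e+00]
12.05 bay x,y,z mm [-8.9 -1.7 56.1] F along,lat,z [-6.7  1.  -4.3] M [ 0.29  1.6  -0.02] rot [ 3.142e+00 -1.000e-03  2.990e+00]
```

Emit:
move_arm(
  moves="-1 0 0 0; -2 0 0 0; -3 0 0 0; -4 0 0 0; -4 0 0 0; -4 0 0 0; -4 0 0 0; -4 0 0 0; -4 0 0 0; -4 0 0 0",
)

```text
clock: 12.88
position: [0.5463, -0.2504, 0.056]
tool_rot: [3.141, -0.002, 2.99]
force: [-8.0, 1.9, -3.9]
grip_width: 0.0341
```

```bash
python3 -c "
from h import *
bay();bot.grab_frame('scene');bay();bot.grab_frame('top');bay()"
```

```text
12.88 bay x,y,z mm [-5.2 -1.7 56. ] F along,lat,z [-8.2  0.6 -3.9] M [0.35 1.79 0.02] rot [ 3.141e+00 -2.000e-03  2.990e+00]
12.93 bay x,y,z mm [-5.2 -1.7 56. ] F along,lat,z [-9.  -0.7 -3.3] M [0.37 1.81 0.05] rot [ 3.141e+00 -2.000e-03  2.990e+00]
12.98 bay x,y,z mm [-5.2 -1.8 56. ] F along,lat,z [-8.8  0.8 -3.7] M [0.32 1.85 0.01] rot [ 3.142e+00 -2.000e-03  2.990e+00]
```

Emit:
move_arm(
  moves="-0.5 0 0 0; -1 0 0 0; -1.5 0 0 0; -1.5 0 2 0; -1.5 0 4 0; -1.5 0 6 0; -1.5 0 8 0; -1.5 0 10 0; -1.5 0 10 0; -1.5 0 10 0",
)

```text
clock: 13.82
position: [0.548, -0.2508, 0.0462]
tool_rot: [-3.142, -0.001, 2.99]
force: [-9.0, 1.7, -1.2]
grip_width: 0.0341
```

```bash
python3 -c "
from h import *
bay();bot.grab_frame('scene');bay()"
```

```text
13.82 bay x,y,z mm [-3.5 -1.8 46.2] F along,lat,z [-9.2  0.3 -1.2] M [ 0.27  1.73 -0.06] rot [-3.142e+00 -1.000e-03  2.990e+00]
13.87 bay x,y,z mm [-3.5 -1.8 46.2] F along,lat,z [-8.5 -0.6 -0.7] M [ 0.32  1.7  -0.05] rot [-3.142e+00 -1.000e-03  2.990e+00]
```

Emit:
move_arm(
  moves="0 0 1 0; 0 0 2 0; 0 0 3 0; 0 0 4 0; 0 0 5 0; 0 0 6 0; 0 0 7 0; 0 0 7 0; 0 0 7 0; 0 0 7 0",
)

```text
clock: 14.7
position: [0.548, -0.2508, 0.0393]
tool_rot: [-3.142, -0.001, 2.99]
force: [-8.8, 2.6, 0.2]
grip_width: 0.0339
```

```bash
python3 -c "
from h import *
bay();bot.grab_frame('scene');bay()"
```

```text
14.7 bay x,y,z mm [-3.4 -1.8 39.3] F along,lat,z [-9.1  1.3  0.2] M [ 0.28  1.64 -0.05] rot [-3.142e+00 -1.000e-03  2.990e+00]
14.75 bay x,y,z mm [-3.4 -1.9 39.3] F along,lat,z [-8.7  0.4 -0.2] M [0.25 1.67 0.04] rot [-3.141e+00 -1.000e-03  2.990e+00]
```

Emit:
move_arm(
  moves="0 0 0.5 0; 0 0 1 0; 0 0 1.5 0; 0 0 2 0; 0 0 2 0; 0 0 2 0; 0 0 2 0; 0 0 2 0; 0 0 2 0; 0 0 2 0",
)

```text
clock: 15.58
position: [0.5482, -0.2508, 0.0376]
tool_rot: [-3.141, -0.001, 2.99]
force: [-9.9, 2.4, 5.3]
grip_width: 0.034
```

```bash
python3 - <<'E'
from h import *
bay();p=bot.grab_frame('scene');bay()
C=cloud(p);B=np.stack([(C[...,:2]-O)@u,(C[...,:2]-O)@n,C[...,2]],-1)
m=(B[...,2]>.055)&(B[...,2]<.085)&(B[...,0]>0.0)&(B[...,0]<.035)&(abs(B[...,1])<.03)
print(m.sum(),np.percentile(B[m],[5,50,95],axis=0))
save(p,'low.png',(130,90,250,190),6)
E
```

```text
15.58 bay x,y,z mm [-3.3 -1.9 37.6] F along,lat,z [-10.1   0.9   5.3] M [0.37 1.87 0.03] rot [-3.141e+00 -1.000e-03  2.990e+00]
15.63 bay x,y,z mm [-3.3 -1.9 37.6] F along,lat,z [-10.4   0.    6. ] M [ 0.41  1.89 -0.03] rot [-3.141e+00 -1.000e-03  2.990e+00]
53 [[ 0.0061728  -0.01586076  0.05880278]
 [ 0.01103026  0.00289826  0.06878587]
 [ 0.01761812  0.02283612  0.07474995]]
```

View pics/low.png

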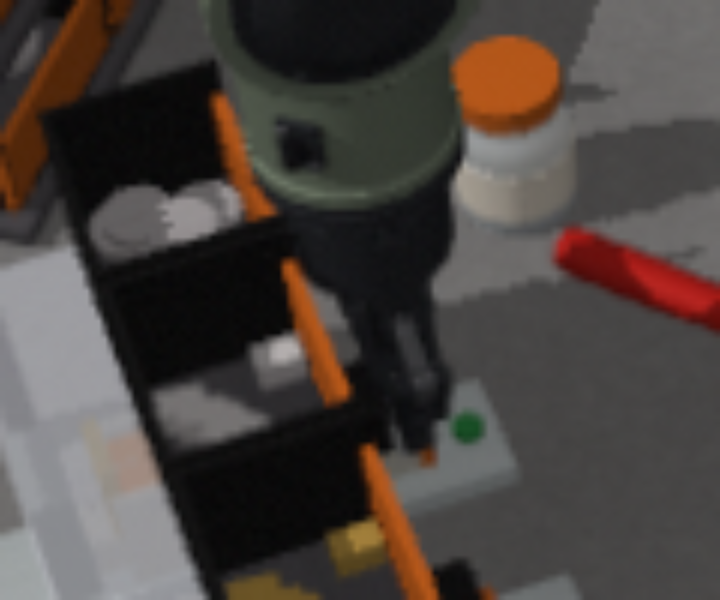

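The pack is on the bed (Fz rose by about 9 N, top at about 0.069). The orange lip shows behind it at (428,455). I'll release, back off along the rail, then lift.

Emit:
move_arm(
  moves="0 0 0 0; 0 0 0 0; 0 0 0 0; 0 0 0 0; 0 0 0 0; 0 0 0 0; 0 0 0 0; 0 0 0 0; 0 0 0 0; 0 0 0 0",
  grip=1,
)

```text
clock: 16.47
position: [0.5485, -0.2508, 0.0373]
tool_rot: [-3.142, 0.0, 2.99]
force: [-0.8, 0.6, 0.4]
grip_width: 0.0855
```

Emit:
move_arm(
  moves="4 0 0 0; 12 0 0 0; 22 0 0 0; 34 0 0 0; 46 0 0 0; 58 0 -10 0; 70 0 -30 0; 76 0 -55 0; 80 0 -75 0; 80 0 -80 0",
)

```text
clock: 17.3
position: [0.469, -0.2391, 0.1201]
tool_rot: [-3.141, 0.003, 2.989]
force: [0.6, -0.3, -0.6]
grip_width: 0.0855
```

```bash
python3 - <<'E'
from h import *
np.set_printoptions(precision=4,suppress=True)
bay();print(bot.observe()['grip_width'])
for nm in('scene','top'):
    p=bot.grab_frame(nm)
    C=cloud(p);B=np.stack([(C[...,:2]-O)@u,(C[...,:2]-O)@n,C[...,2]],-1)
    m=(B[...,2]>.058)&(B[...,2]<.085)&(B[...,0]>-.02)&(B[...,0]<.035)&(abs(B[...,1])<.03)
    if m.sum()>5: q=B[m];print(nm,m.sum(),np.percentile(q,[3,50,97],axis=0)); t=q[q[:,2]>.064];print(np.polyfit(t[:,0],t[:,2],1))
    save(p,'rel_%s.png'%nm,(130,90,250,190) if nm=='scene' else (270,80,440,230),4)
a=cv2.imread('pics/rel_scene.png');b=cv2.imread('pics/rel_top.png')[200:600,200:520]
cv2.imwrite('pics/rel.png',np.hstack([a,b]))
E
```

```text
17.3 bay x,y,z mm [-83.4  -2.3 120.1] F along,lat,z [ 0.6 -0.2 -0.6] M [ 0.04 -0.04 -0.02] rot [-3.141  0.003  2.989]
0.0855232369470306
scene 99 [[-0.0056 -0.0177  0.0604]
 [ 0.0052  0.0014  0.0683]
 [ 0.0168  0.0183  0.0735]]
[0.0782 0.0683]
top 86 [[-0.0052  0.0059  0.0597]
 [ 0.0126  0.0121  0.0694]
 [ 0.0335  0.0171  0.0743]]
[0.0009 0.0701]
```

View pics/rel.png

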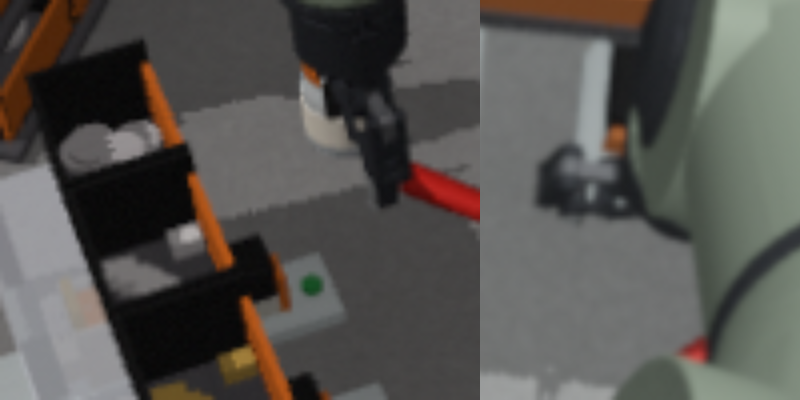

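```bash
python3 -c "
from h import *
bay();print(bot.job_done())"
```

```text
17.4 bay x,y,z mm [-82.9  -2.1 118.3] F along,lat,z [ 0.1 -0.6  0.3] M [-0.01  0.02 -0.01] rot [-3.141e+00  2.000e-03  2.989e+00]
the job is handed in; nothing more can be done
None
```

I loaded the pack orange end first into the empty cradle and handed the job in at about 17.4 s. No verdict is reported.

**What I did:**
- I gripped the pack by the last 9 mm or so of its rear end and carried it in over the lip.
- I felt the spring with the tool about 22 mm short of the bay origin.
- I pressed the spring back about 18 mm by tool travel. The push force of about 9 N fits that, and it is well short of the 24 mm limit.
- I lowered the pack until it touched the bed, opened the fingers and backed away.

**Last checks:**
- **Height and seat:** the top of the pack was at about 69–70 mm, so its underside is at about 36 mm. Its rear end sits right behind the orange lip, as the pack in the other bay does.
- **Robot clear:** the tool force was close to zero and the gripper was clear.
- **Surroundings:** I didn't measure the bystanders or lids again. The jar and screwdriver I could see looked undisturbed.

**Not confirmed or in disagreement:**
- The nose and spring are hidden under the shelf, so I inferred the final spring travel (about 16 mm) and the nose height from forces and the rear end.
- The final slope fit from the scene camera gave 0.078 rad, from a few edge pixels. The top camera gave 0.001 rad. I trust the top camera.
- The sideways position disagreed by about 2–3 mm between the scene camera and the arm before insertion. I split the difference, and sideways forces stayed near zero on the way in.

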